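# Pack a bagel order

## Task

Pack the customer's order: fold the pastry box's lid up and back past upright, lift every bagel on the rack up off its post and set it in the box, dark ones in the compartment with the dark band and pale ones in the compartment with the pale band. When all are in, fold the lid fully shut and stand the green order marker upright on top of the closed lid. Leave everything else on the counter where it is.

Things in the scene. Friction and masses are not known exactly. Their poses are not given: they have to be found in the camera images.
- dark_1: dark brown, white-salted small bagel: a firm ring 60 mm across, 26 mm thick, with a 26 mm hole; about 70 g. It starts lying flat, threaded on a post of the rack, its underside on the post's collar 56 mm above the table. Origin: centre of its underside; z is the ring's axis. May be absent (None). Can be gripped from above across its full width, post between the fingers.
- dark_2: dark brown, white-salted small bagel: a firm ring 60 mm across, 26 mm thick, with a 26 mm hole; about 70 g. It starts lying flat, threaded on a post of the rack, its underside on the post's collar 56 mm above the table. Origin: centre of its underside; z is the ring's axis. May be absent (None). Can be gripped from above across its full width, post between the fingers.
- dark_3: dark brown, white-salted small bagel: a firm ring 60 mm across, 26 mm thick, with a 26 mm hole; about 70 g. It starts lying flat, threaded on a post of the rack, its underside on the post's collar 56 mm above the table. Origin: centre of its underside; z is the ring's axis. May be absent (None). Can be gripped from above across its full width, post between the fingers.
- pale_1: pale golden, dark-seeded small bagel: a firm ring 60 mm across, 26 mm thick, with a 26 mm hole; about 70 g. It starts lying flat, threaded on a post of the rack, its underside on the post's collar 56 mm above the table. Origin: centre of its underside; z is the ring's axis. May be absent (None). Can be gripped from above across its full width, post between the fingers.
- pale_2: pale golden, dark-seeded small bagel: a firm ring 60 mm across, 26 mm thick, with a 26 mm hole; about 70 g. It starts lying flat, threaded on a post of the rack, its underside on the post's collar 56 mm above the table. Origin: centre of its underside; z is the ring's axis. May be absent (None). Can be gripped from above across its full width, post between the fingers.
- pale_3: pale golden, dark-seeded small bagel: a firm ring 60 mm across, 26 mm thick, with a 26 mm hole; about 70 g. It starts lying flat, threaded on a post of the rack, its underside on the post's collar 56 mm above the table. Origin: centre of its underside; z is the ring's axis. May be absent (None). Can be gripped from above across its full width, post between the fingers.
- rack: fixed wooden bagel rack, base 190 (x) x 228 (y) x 18 mm. Six upright posts at x = -60, +60 and y = -80, 0, +80 mm, each 13 mm thick with a flat 40 mm collar whose top is 56 mm above the table; posts end at 104 mm, so a bagel must rise 50 mm to come free. Some posts are empty. Origin: centre of the underside, on the table. It stands on the robot's left or right, the pastry box on the other side.
- pastry_box: fixed blue box, 166 (x) x 294 (y) x 66 mm outside, walls and floor 6 mm, open on top under its lid. A centre wall (y = 0, 6 mm thick, top 57 mm above the table) parts it into two compartments, each 154 x 138 mm inside. Bands on the outer walls, dark brown and pale cream, mark them. Origin: centre of the underside, on the table; the front (-x) faces the robot, x and y run along its sides.
- dark_bay (a point): centre of the floor of the compartment for dark bagels (box's +y side, dark brown band), 6 mm above the table; axes as the box. Two bagels lie side by side at y = -33 and +33 mm from here, a third goes on top of one of them; the lid shuts over two layers.
- pale_bay (a point): the same for pale bagels (box's -y side, pale cream band).
- lid (a joint): angle of the box's orange lid (rad): 0 = flat shut, 1.57 = upright, 1.95 = stop, leaning back away from the robot; starts between 0 and 0.35. A stiff hinge: it stays wherever it is left; 5 N at the knob moves it. The lid is a panel 166 x 294 x 8 mm, 0.25 kg; shut, its top face is 74 mm above the table.
- lid_hinge (a point): middle of the lid's hinge line, on the box's far (+x) top rim, 66 mm above the table. The frame turns with the lid: y is the hinge axis; the lid reaches out along -x; z is the normal of its outer face.
- lid_handle (a point): grip point on the lid's black knob (head 28 mm across, 27 to 43 mm out from the lid's face, on a 12 mm stem): 35 mm out from the lid's outer face, 136 mm from the hinge line towards the free edge, mid-width. Gripped from above with the fingers closing along the hinge axis, the knob turns between the pads while the lid swings.
- lid_top (a point): centre of the lid's outer face (its top when shut); frame as lid_hinge. The knob stands 53 mm from here towards the free edge, so the marker's foot fits beside it.
- marker: loose order marker, 160 g, 74 mm high: round dark steel foot 56 mm across and 14 mm thick, and above it an upright green plaque 44 mm wide (y), 12 mm thick (x), from 30 to 74 mm above the table, with a white disc on either face. Origin: centre of the foot's underside. Stands on the table between rack and box; grip the plaque across its thickness.
- loaf: crusty bread loaf, 220 mm long, 100 mm high, a bystander to leave alone. Origin: centre of its underside.
- flour_bag: brown paper flour bag, 90 x 140 x 225 mm, a bystander to leave alone. Origin: centre of its underside.
- sugar_jar: amber jar with steel cap, 64 mm across, 100 mm high, a bystander to leave alone. Origin: centre of its underside.
- mug: blue mug, 76 mm across, 85 mm high, a bystander to leave alone. Origin: centre of its underside.
- coin_tray: black coin tray, 160 x 260 x 40 mm, a bystander to leave alone. Origin: centre of its underside.
- basket_roll: small bread roll, 130 mm long, 64 mm high, a bystander to leave alone. Origin: centre of its underside.
Mind the look-alikes: they are no part of the job. Leave any blue or turquoise look-alike of the dark_2 alone.

How it is judged:
By the outcome, as a careful person would: the job done as asked, in the order asked, and still so for the second after the job is handed in, with the robot touching nothing.
Of dark_1, dark_2, dark_3, pale_1, pale_2, pale_3 only 4 to 6 are there at a start; the rules pass over those that are not, and their reading is None.
At some moment in a run one of marker may be knocked a few centimetres aside while the robot is not near it.
Once in a run the grip may slacken for a moment while it holds something.
It also fails if it takes over 210 s, if anything falls off the work surface, if the arm or the gripper's body presses on something with over 40 N, if the wrist force passes 120 N, or if a joint passes its speed limit or range.

## Robot

A 6-joint arm with a two-finger parallel gripper is mounted at the origin on the work surface. World frame = base frame: x ahead of the robot, y to its left, z up, the work surface at z = 0. Lengths are in mm, angles in rad, forces in N, time in s.
With the tool pointing down it reaches from about 300 to 775 mm from the base axis. Payload 14.6 kg.
Tool frame: the origin (TCP) lies midway between the tips of the shut fingers; the grasp point (between the pads) lies behind it (manip.grip_depth is the z of the grasp point in the tool frame, in mm); z points along the fingers, y is the line along which they close (so a half turn about z gives the same grasp; the last joint's range is limited). The gripper opens to 94 mm and grips with 3 to 60 N. Pads are 16 mm wide; open, the fingers measure 119 mm over their backs; the gripper's body (75 mm by 177 mm) begins 78 mm behind the grasp point.
Start: joints at [1.261, 0.3, 1.521, -0, 1.321, -0.067], TCP at [132.23, 533.858, 205.446] pointing down, gripper open.
Joint ranges: [-3.03, 3.03], [-0.79, 2.21], [0.23, 2.52], [-1.04, 4.18], [0, 3.07], [-2.55, 2.55]. Speed limits (rad/s): [2.22, 2.22, 2.57, 3.14, 3.14, 3.14].

## Interface

Orientations are given as [roll, pitch, yaw] about the fixed x, y, z axes, in that order (R = Rz(yaw) Ry(pitch) Rx(roll)).
In Python, from cell import manip gives the robot as it stands.
- The arm moves only by the shell command python3 -m creep 'ROWS' [OPENING] [FORCE]. ROWS is a JSON list of rows, 1 to 5 of them, each of 6 numbers: dx, dy, dz in mm, then a rotation vector rx, ry, rz in rad; each row is the pose to reach, as a shift and turn from the pose commanded when the command began, along the tool's axes at that moment; what a row does not reach only later rows make up. A row lasts 1/10 s, in which the tool goes at most 50 mm and 0.15 rad, less where a joint would pass 70% of its speed; a pose out of reach is approached as far as the arm can. OPENING is the finger opening in mm, set as the command begins (- or left out keeps the last). The fingers move at their own pace and stop on an object; FORCE is the grip in N (left out, the last holds). Time passes only in rows, so rows that do not move let the fingers close. It prints the time, the measured TCP pose, the force, the opening and the grip force at its end.
- manip.read_state(): the state, without advancing time (a new reading comes with each control period).
- manip.camera(name): name is "side" or "top" or "wrist"; returns (picture, depth): 480x640x3 uint8, red, green, blue; 480x640 float32, mm along the optical axis (not along the pixel's ray), 0 where there is no reading.
- manip.camera_info(name): a dict with "K" (3x3 intrinsics, pixels), "rvec" (rotation vector, rad) and "tvec" (3), from world to camera coordinates, as OpenCV has them; the wrist camera has in their place "mount" (4x4, takes a point from camera to tool coordinates, whose origin is the TCP and whose axes are the flange's). Camera axes: x right, y down, z forward; pixel columns grow to the right and rows downward; lengths in mm; the calibration is good to about 2 mm. A picture is of the moment at which its call begins: read the wrist's pose just before it. camera_info takes no time and is no camera call.
- manip.sign_off(): hands the job in; it is judged then, once.
The state is a dict: "clock": time; "joints": joint angles; "qd": joint speeds; "effort": joint torques, N m; "eef_pos": TCP position; "eef_rot": TCP orientation; "wrist_force": force on the tool from outside, world axes, zero at the start; "moment": the same for the moment, N m; "finger_gap": finger opening in mm; "finger_force": force on a finger pad.
Only numpy, scipy, OpenCV 4.12 (cv2) and the standard library are available. Lean on these libraries where they do the work, as an engineer would, in place of code of your own. Each camera call takes 0.05 s, during which the arm holds its last target. There are 200 camera calls.

## Working session

There is one attempt and no reset: what is moved stays moved. The work goes in short steps, Python scripts to look and compute and a shell command to move; the robot and the scene stay as the last step left them, time stands still between calls to the robot, and variables do not carry over. Pictures are saved under pics/ and viewed, at most 14 in all, crops included, and the job is handed in when it is done.

```bash
ls; mkdir -p pics; python3 - <<'E'
from cell import manip
import cv2,numpy as np
s=manip.read_state();print(s['clock'],s['eef_pos'],s['eef_rot'],s['finger_gap'],manip.grip_depth)
ims=[]
for n in("top","side"):
    p,d=manip.camera(n);np.savez(f'{n}0.npz',p=p,d=d);cv2.imwrite(f'pics/{n}0.png',p[...,::-1]);print(n,manip.camera_info(n))
print(manip.camera_info("wrist"))
E
```

```text
pics
0.0 [132.14600329 533.62188961 204.86147692] [-3.14040780e+00 -7.07689009e-05  2.89884117e+00] 94.10137823152814 -18.8
top {'K': array([[531.7109875 ,   0.        , 318.66155228],
       [  0.        , 531.7109875 , 234.42577737],
       [  0.        ,   0.        ,   1.        ]]), 'rvec': array([ 2.1692332 , -2.19397767,  0.07246751]), 'tvec': array([   7.34405052,  545.3090252 , 1281.81965668])}
side {'K': array([[588.8849157 ,   0.        , 306.72761812],
       [  0.        , 588.8849157 , 253.32667444],
       [  0.        ,   0.        ,   1.        ]]), 'rvec': array([ 2.03456934, -0.44039451,  0.28697475]), 'tvec': array([-491.70595272,  194.59905841, 1277.48855419])}
{'K': array([[424.28009179,   0.        , 325.09028333],
       [  0.        , 424.28009179, 239.69134084],
       [  0.        ,   0.        ,   1.        ]]), 'mount': array([[-1.13051680e-03, -9.61029713e-01, -2.76442783e-01,
         8.12094158e+01],
       [ 9.99999353e-01, -1.12193550e-03, -1.89199072e-04,
         2.03777397e-01],
       [-1.28325043e-04, -2.76442818e-01,  9.61030360e-01,
        -1.79615515e+02],
       [ 0.00000000e+00,  0.00000000e+00,  0.00000000e+00,
         1.00000000e+00]])}
```

View pics/top0.png

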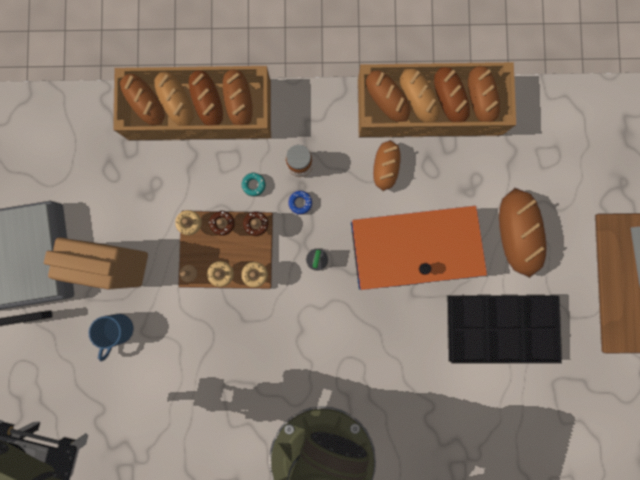

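View pics/side0.png

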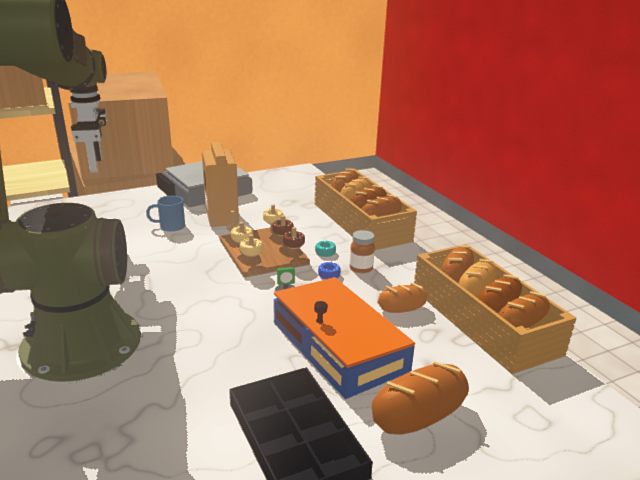

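The top view shows the rack on the left. Bagels in the far row are pale (188,222), dark (221,223) and dark (257,223). In the near row there is an empty post (188,273), then pale (219,273) and pale (254,273).

Look-alikes to leave alone are the turquoise ring (254,184) and the blue ring (301,203). The bread in the baskets is also no part of the job. The marker is at (317,259), the box lid at (420,247) and the knob at (425,268).

```bash
cat > h.py <<'E'
import numpy as np,cv2
from scipy.spatial.transform import Rotation as R
from cell import manip
def cam(n,s=None):
    i=manip.camera_info(n)
    if n=='wrist':
        T=np.eye(4);T[:3,:3]=R.from_euler('xyz',s['eef_rot']).as_matrix();T[:3,3]=s['eef_pos']
        return i['K'],T@i['mount']
    r=cv2.Rodrigues(i['rvec'])[0];T=np.eye(4);T[:3,:3]=r.T;T[:3,3]=-r.T@i['tvec'];return i['K'],T
def cloud(n,d,s=None):
    K,T=cam(n,s);v,u=np.mgrid[:480,:640]
    X=np.stack([(u-K[0,2])/K[0,0]*d,(v-K[1,2])/K[1,1]*d,d],-1)
    return X@T[:3,:3].T+T[:3,3]
def plane(n,uv,z,s=None):
    K,T=cam(n,s);uv=np.atleast_2d(uv)
    r=np.c_[(uv-K[:2,2])/[K[0,0],K[1,1]],np.ones(len(uv))]@T[:3,:3].T
    return T[:3,3]+r*((z-T[2,3])/r[:,2])[:,None]
def rows(target,yaw=None):
    """shift in tool axes + rz from the present (measured) pose to a world TCP target, tool down with closing axis at yaw"""
    s=manip.read_state();M=R.from_euler('xyz',s['eef_rot'])
    d=M.inv().apply(np.array(target)-s['eef_pos']);rv=np.zeros(3)
    if yaw is not None:
        best=None
        for k in(0,np.pi):
            t=R.from_euler('xyz',[np.pi,0,yaw+k]);v=(M.inv()*t).as_rotvec()
            if best is None or np.linalg.norm(v)<np.linalg.norm(best):best=v
        rv=best
    print('d',d.round(1),'rv',rv.round(3),'at',s['eef_pos'].round(1),s['clock'])
E
python3 - <<'E'
from h import *
z=np.load('top0.npz');p,d=z['p'],z['d'];P=cloud('top',d)
hsv=cv2.cvtColor(p,cv2.COLOR_RGB2HSV);H,S,V=[hsv[...,i].astype(int) for i in range(3)]
print('table',np.median(P[300:340,250:300,2]),'depth0',(d==0).mean())
# rack
v,u=np.mgrid[:480,:640];roi=(u>165)&(u<285)&(v>195)&(v<300)
m=roi&(P[...,2]>10)&(P[...,2]<110)
q=P[m];
r=cv2.minAreaRect(P[roi&(abs(P[...,2]-18)<5)][:,:2].astype(np.float32));print('rack rect',r)
mb=(roi&(P[...,2]>66)&(P[...,2]<95)).astype(np.uint8)
n,l,st,c=cv2.connectedComponentsWithStats(mb)
for i in range(1,n):
    if st[i,4]>40:
        pts=P[l==i];print('bagel',c[i].round(1),st[i,4],plane('top',c[i],79)[0].round(1),'depthmean',pts.mean(0).round(1),'bbox',pts.min(0).round(),pts.max(0).round(),'hsv',hsv[l==i].mean(0).round())
m=(H>3)&(H<14)&(S>180)&(V>150)&(u>345)&(u<495)&(v>200)&(v<295)
q=P[m];A=np.c_[q[:,:2],np.ones(len(q))];co=np.linalg.lstsq(A,q[:,2],rcond=None)[0]
for _ in range(3):
    e=abs(A@co-q[:,2])<6;co=np.linalg.lstsq(A[e],q[e,2],rcond=None)[0]
r=cv2.minAreaRect(q[e][:,:2].astype(np.float32));b=cv2.boxPoints(r);print('lid plane',co,'rect',r);print(np.c_[b,np.c_[b,np.ones(4)]@co].round(1))
m=(P[...,2]>90)&(u>405)&(u<445)&(v>255)&(v<280)&(V<80);print('knob',P[m].mean(0),m.sum(),np.median(P[m],0))
m=(u>300)&(u<335)&(v>245)&(v<275)&(H>40)&(H<80)&(S>80);print('marker',plane('top',np.c_[u[m],v[m]].mean(0),74),P[m].mean(0),m.sum(),cv2.minAreaRect(P[m][:,:2].astype(np.float32)))
m=(u>300)&(u<335)&(v>245)&(v<275)&(P[...,2]>6)&(P[...,2]<25);print('foot',P[m].mean(0),P[m].min(0),P[m].max(0))
m=(u>40)&(u<150)&(v>220)&(v<300)&(P[...,2]>30);print('bag',P[m].min(0),P[m].max(0))
cv2.imwrite('pics/crop0.png',cv2.resize(p[170:310,160:340,::-1],None,fx=4,fy=4,interpolation=2))
E
```

```text
table -1.0283305212756204 depth0 0.004124348958333334
rack rect ((530.7063598632812, 230.8618621826172), (227.87176513671875, 226.85133361816406), 88.61604309082031)
bagel [187.6 222.2] 424 [573.4 307.7  79. ] depthmean [573.5 307.8  78.7] bbox [546. 280.  66.] [603. 339.  87.] hsv [ 18. 107. 155.]
bagel [221.4 222.8] 418 [571.  228.3  79. ] depthmean [571.  228.3  79. ] bbox [542. 200.  66.] [599. 258.  86.] hsv [  9. 133.  80.]
bagel [255.2 223.2] 415 [569.1 149.2  79. ] depthmean [569.1 149.2  79. ] bbox [541. 120.  66.] [598. 179.  87.] hsv [  9. 131.  81.]
bagel [219.9 273.6] 429 [452.3 231.6  79. ] depthmean [452.3 231.6  79.1] bbox [423. 204.  67.] [482. 263.  88.] hsv [ 18. 110. 155.]
bagel [253.9 274.4] 418 [449.7 152.5  79. ] depthmean [449.7 152.4  79.4] bbox [420. 124.  68.] [479. 181.  86.] hsv [ 18. 110. 158.]
lid plane [-6.38232275e-02 -2.67093905e-03  1.11083245e+02] rect ((509.0328674316406, -232.47117614746094), (157.49835205078125, 285.9166564941406), 6.042541027069092)
[[ 415.7  -98.6   84.8]
 [ 445.8 -382.9   83.7]
 [ 602.4 -366.3   73.6]
 [ 572.3  -82.    74.8]]
knob [ 458.75273982 -236.34584513  125.00001221] 97 [ 459.58101443 -236.33649776  124.77119699]
marker [[485.46196088   7.01713168  74.        ]] [485.51403941   7.03293006  72.41178343] 89 ((484.9508361816406, 6.795799255371094), (12.260746955871582, 41.52056884765625), 79.74299621582031)
foot [484.64241153   6.9898934   13.16742569] [458.51364325 -18.7303305    6.2249248 ] [512.51823042  33.07796623  21.12568377]
bag [396.1904781   -6.11045186  30.24440468] [ 584.33205701  660.1217091  1317.91444755]
```

View pics/crop0.png

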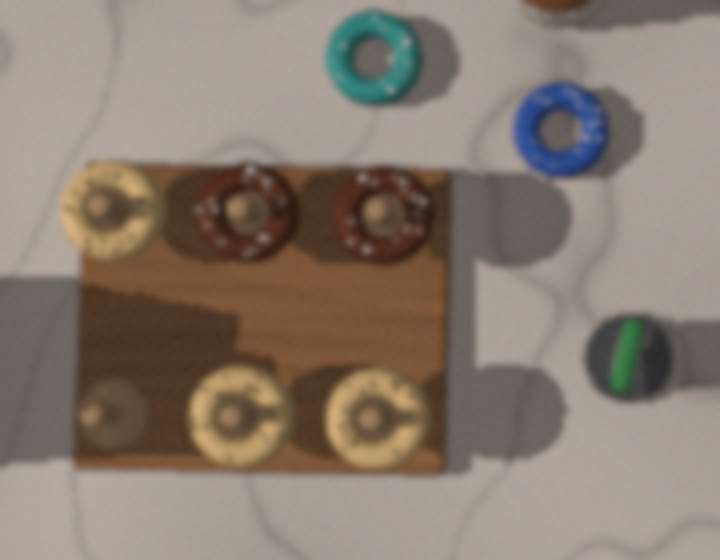

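Crop check: the three pale seeded rings and two dark salted rings are on posts, and crop (115,412) is an empty post. The blue ring (562,130) and turquoise ring (374,57) lie on the table, so they stay. Next I work out the move to the knob.

```bash
python3 - <<'E'
from h import *
rows([459,-237,165],.1055)
rows([459,-237,165])
E
```

```text
d [-502.5 -669.4   40.6] rv [-0.001 -0.    -0.348] at [132.2 533.6 205. ] 0.1
d [-502.5 -669.4   40.6] rv [0. 0. 0.] at [132.2 533.6 205. ] 0.1
```

```bash
A='[[-25,-33,0,0,0,0],[-50,-67,0,0,0,0],[-75,-100,0,0,0,0],[-100,-134,0,0,0,0],[-125,-167,0,0,0,0]]'
python3 -m creep '[[-25,-33,0,0,0,0],[-50,-67,0,0,0,0],[-75,-100,0,0,0,0],[-100,-134,0,0,0,0],[-125,-167,0,0,0,0]]' 60
python3 -m creep '[[-25,-33,0,0,0,0],[-50,-67,0,0,0,0],[-75,-100,0,0,0,0],[-100,-134,0,0,0,0],[-125,-167,0,0,0,0]]'
python3 -m creep '[[-25,-33,0,0,0,0],[-50,-67,0,0,0,0],[-75,-100,0,0,0,0],[-100,-134,0,0,0,0],[-125,-167,0,0,0,0]]'
python3 -m creep '[[-25,-33,5,0,0,-0.07],[-50,-67,10,0,0,-0.14],[-75,-100,20,0,0,-0.21],[-100,-134,30,0,0,-0.28],[-125,-167,40,0,0,-0.348]]'
python3 -c "
from h import *
rows([459.2,-237.3,165],.1055)"
```

```text
clock: 0.6
eef_pos: [213.6, 340.0, 205.2]
eef_rot: [-3.141, -0.0, 2.899]
wrist_force: [1.0, -0.7, -0.5]
finger_gap: 60.6
finger_force: 0.0
clock: 1.1
eef_pos: [294.7, 147.9, 205.5]
eef_rot: [3.141, 0.0, 2.899]
wrist_force: [1.1, 0.3, 0.4]
finger_gap: 60.3
finger_force: 0.0
clock: 1.6
eef_pos: [376.0, -44.5, 205.4]
eef_rot: [3.142, 0.0, 2.898]
wrist_force: [0.7, 0.9, 0.7]
finger_gap: 59.8
finger_force: 0.0
clock: 2.1
eef_pos: [457.2, -236.6, 164.7]
eef_rot: [3.141, -0.0, -3.034]
wrist_force: [0.0, 0.4, -0.3]
finger_gap: 59.9
finger_force: 0.0
d [-1.9 -1.  -0.3] rv [ 0.    -0.     0.002] at [ 457.2 -236.6  164.7] 2.1
```

```bash
python3 -m creep '[[-2,-1,25,0,0,0],[-2,-1,50,0,0,0],[-2,-1,66,0,0,0],[-2,-1,66,0,0,0]]'
python3 -m creep '[[0,0,0,0,0,0],[0,0,0,0,0,0],[0,0,0,0,0,0],[0,0,0,0,0,0],[0,0,0,0,0,0]]' 20 20
python3 - <<'E'
from h import *
rows([459.2,-237.3,98.8],.1055)
for t in np.linspace(.064,1.93,14):
    f=lambda t:np.array([-136*np.cos(t)+43*np.sin(t),136*np.sin(t)+43*np.cos(t)])
    print(round(t,3),(f(t)-f(.064)).round(1))
E
```

```text
clock: 2.5
eef_pos: [458.0, -235.0, 97.2]
eef_rot: [3.139, -0.003, -3.037]
wrist_force: [-1.0, -0.9, 0.4]
finger_gap: 60.3
finger_force: 0.0
clock: 3.0
eef_pos: [459.4, -236.4, 100.1]
eef_rot: [-3.139, 0.001, -3.036]
wrist_force: [1.0, -5.2, 1.3]
finger_gap: 27.2
finger_force: 20.0
d [ 0.3 -0.9  1.3] rv [-0.002  0.001 -0.   ] at [ 459.4 -236.4  100.1] 3.0
0.064 [0. 0.]
0.208 [ 8.8 18.5]
0.351 [20.1 35.5]
0.495 [33.7 50.8]
0.638 [49.4 63.9]
0.782 [66.7 74.7]
0.925 [85.5 82.9]
1.069 [105.2  88.3]
1.212 [125.5  90.8]
1.356 [146.   90.4]
1.499 [166.2  87.1]
1.643 [185.7  80.9]
1.786 [204.1  72. ]
1.93 [221.   60.6]
```

```bash
python3 -m creep '[[-9,0,-18.5,0,0,0],[-20,0,-35.5,0,0,0],[-33.7,0,-51,0,0,0],[-49.4,0,-64,0,0,0],[-66.7,0,-74.7,0,0,0]]'
python3 -m creep '[[-18.8,0,-8.2,0,0,0],[-38.5,0,-13.6,0,0,0],[-58.8,0,-16.1,0,0,0],[-79.3,0,-15.7,0,0,0],[-99.5,0,-12.4,0,0,0]]'
python3 -m creep '[[-19.5,0,6.2,0,0,0],[-37.9,0,15.1,0,0,0],[-51,0,24,0,0,0],[-51,0,24,0,0,0]]'
python3 - <<'E'
from h import *
p,d=manip.camera("side");cv2.imwrite('pics/s1.png',p[...,::-1])
E
```

```text
clock: 3.5
eef_pos: [525.4, -229.4, 175.2]
eef_rot: [-3.14, -0.001, -3.037]
wrist_force: [0.5, -8.9, -6.3]
finger_gap: 27.2
finger_force: 20.0
clock: 4.0
eef_pos: [625.4, -219.0, 188.2]
eef_rot: [-3.139, 0.002, -3.037]
wrist_force: [-2.4, -6.3, 2.9]
finger_gap: 27.0
finger_force: 20.0
clock: 4.4
eef_pos: [677.3, -213.6, 163.3]
eef_rot: [-3.138, 0.005, -3.036]
wrist_force: [8.1, -5.8, 4.8]
finger_gap: 26.9
finger_force: 20.0
```

View pics/s1.png

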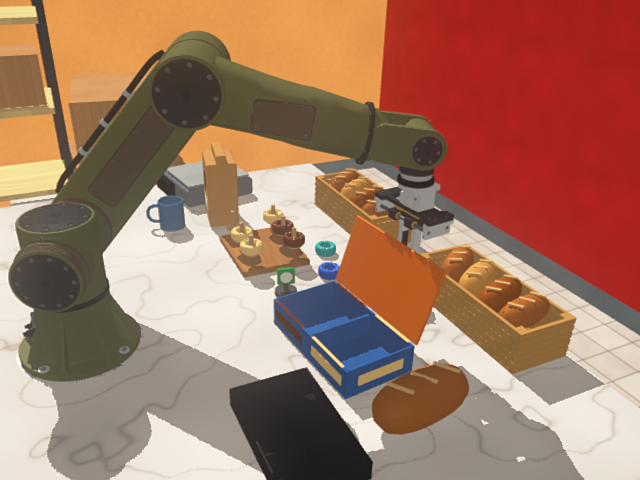

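The side view shows the lid leaning back past upright (390,270), with both compartments empty. I release the knob and rise.

```bash
python3 -m creep '[[0,0,0,0,0,0],[0,0,0,0,0,0],[0,0,0,0,0,0]]' 56
python3 -m creep '[[0,0,-30,0,0,0],[0,0,-60,0,0,0],[0,0,-85,0,0,0],[0,0,-85,0,0,0]]' 94
python3 - <<'E'
from h import *
p,d=manip.camera("top");np.savez('top1.npz',p=p,d=d);cv2.imwrite('pics/t1.png',p[...,::-1]);P=cloud('top',d)
rows([569.1,149.2,200],1.544)
v,u=np.mgrid[:480,:640];hsv=cv2.cvtColor(p,cv2.COLOR_RGB2HSV)
m=(abs(P[...,2]-66)<4)&(hsv[...,0]>95)&(hsv[...,0]<130)&(u>340)&(u<500)&(v>190)&(v<300)
r=cv2.minAreaRect(P[m][:,:2].astype(np.float32));print(m.sum(),r,cv2.boxPoints(r))
m=(abs(P[...,2]-6)<4)&(hsv[...,0]>95)&(hsv[...,0]<130)&(u>340)&(u<500)&(v>190)&(v<300)
n,l,st,c=cv2.connectedComponentsWithStats(m.astype(np.uint8))
for i in range(1,n):
  if st[i,4]>100: print(st[i],cv2.minAreaRect(P[l==i][:,:2].astype(np.float32)))
E
```

```text
clock: 4.75
eef_pos: [674.9, -212.6, 162.4]
eef_rot: [3.141, -0.001, -3.036]
wrist_force: [-0.6, -0.5, 0.7]
finger_gap: 47.8
finger_force: 0.0
clock: 5.15
eef_pos: [675.8, -212.9, 251.7]
eef_rot: [-3.139, 0.005, -3.036]
wrist_force: [0.3, 0.4, 0.8]
finger_gap: 79.7
finger_force: 0.0
d [ 67.7 371.2  48.4] rv [-3.000e-03  1.000e-03 -1.439e+00] at [ 675.3 -212.8  249. ] 5.2
290 ((508.96826171875, -231.69346618652344), (164.36740112304688, 294.08697509765625), 5.992409706115723) [[ 411.88278  -94.03317]
 [ 442.58447 -386.51318]
 [ 606.0537  -369.35376]
 [ 575.35205  -76.87375]]
[454 211  21  65 541] ((516.29736328125, -370.4295654296875), (48.08530807495117, 161.3351593017578), 77.6231460571289)
[355 222  23  41 372] ((536.1156616210938, -99.25076293945312), (47.7634391784668, 108.58544921875), 65.39618682861328)
```

View pics/t1.png

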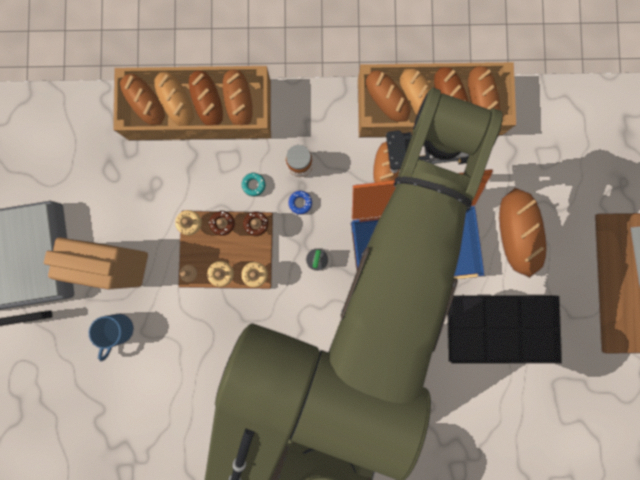

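The top view shows the lid standing at (370–490,185–205), the open blue box, and the rack unchanged. Fitting the box rim puts its centre at (509,−231.7) with yaw 0.105. The next move goes to the dark bagel nearest the box.

```bash
python3 -m creep '[[9,46,0,0,0,0],[17,93,0,0,0,0],[25,139,0,0,0,0],[34,186,0,0,0,0],[42,232,0,0,0,0]]' 94
python3 -m creep '[[9,46,0,0,0,0.15],[17,93,16,0,0,0.3],[26,139,32,0,0,0.45],[26,139,48,0,0,0.6],[26,139,48,0,0,0.75]]'
python3 -m creep '[[0,0,0,0,0,0.15],[0,0,0,0,0,0.3],[0,0,0,0,0,0.45],[0,0,0,0,0,0.6],[0,0,0,0,0,0.75]]'
python3 -m creep '[[0,0,0,0,0,0.15],[0,0,0,0,0,0.203],[0,0,0,0,0,0.203]]'
python3 - <<'E'
from h import *
rows([569.1,149.2,57],1.544)
s=manip.read_state();print(s['joints'])
p,d=manip.camera("wrist");P=cloud('wrist',d,s)
hsv=cv2.cvtColor(p,cv2.COLOR_RGB2HSV)
m=((P[...,2]>66)&(P[...,2]<92)).astype(np.uint8)
n,l,st,c=cv2.connectedComponentsWithStats(m)
for i in range(1,n):
  if st[i,4]>500: q=P[l==i];print(c[i].round(),st[i],((q.min(0)+q.max(0))/2).round(1),q.mean(0).round(1),hsv[l==i].mean(0).round())
cv2.imwrite('pics/w1.png',p[...,::-1])
E
```

```text
clock: 5.7
eef_pos: [607.5, 15.3, 245.9]
eef_rot: [3.141, -0.002, -3.036]
wrist_force: [0.8, -0.3, 0.6]
finger_gap: 94.3
finger_force: 0.0
clock: 6.2
eef_pos: [566.4, 150.5, 195.6]
eef_rot: [-3.137, -0.004, 2.508]
wrist_force: [-0.6, -0.5, -0.2]
finger_gap: 94.1
finger_force: 0.0
clock: 6.7
eef_pos: [567.7, 149.0, 197.9]
eef_rot: [-3.139, -0.0, 1.756]
wrist_force: [0.6, -0.5, -0.7]
finger_gap: 94.0
finger_force: 0.0
clock: 7.0
eef_pos: [567.8, 149.0, 198.1]
eef_rot: [-3.139, 0.0, 1.558]
wrist_force: [-0.3, -0.1, -0.8]
finger_gap: 93.6
finger_force: 0.0
d [  0.3   1.6 141.1] rv [-0.002  0.     0.014] at [567.8 149.  198.1] 7.0
[1.94207657e-01 3.89665101e-01 1.41829449e+00 3.27344227e-05
 1.33591030e+00 2.07013442e-01]
[332.  17.] [ 288    0   89   39 2363] [573.4 291.7  75.3] [573.3 291.4  80. ] [ 20. 106. 131.]
[157. 112.] [ 110   67   93   91 5244] [452.4 234.5  75.4] [455.  234.9  80.2] [ 20. 105. 144.]
[330. 115.] [ 287   70   87   91 4963] [571.5 230.8  76. ] [571.4 231.6  80.9] [ 10. 149.  77.]
[631. 220.] [ 615  128   25  145 1846] [790.6 170.   78.9] [789.9 155.3  76.2] [ 16. 131.  77.]
[167. 224.] [ 124  185   85   81 4565] [450.1 154.9  79. ] [452.9 157.5  79.9] [ 20. 104. 144.]
[328. 227.] [ 288  187   81   81 4151] [569.1 151.7  75.4] [569.1 153.7  80.5] [ 10. 138.  79.]
[519. 323.] [ 490  310   66   32 1161] [724.3  70.5  79. ] [717.5  73.6  77. ] [ 19. 117. 117.]
[229. 392.] [203 380  53  23 829] [484.3   9.8  71.4] [484.9  10.9  72.2] [ 65. 153. 115.]
```

View pics/w1.png

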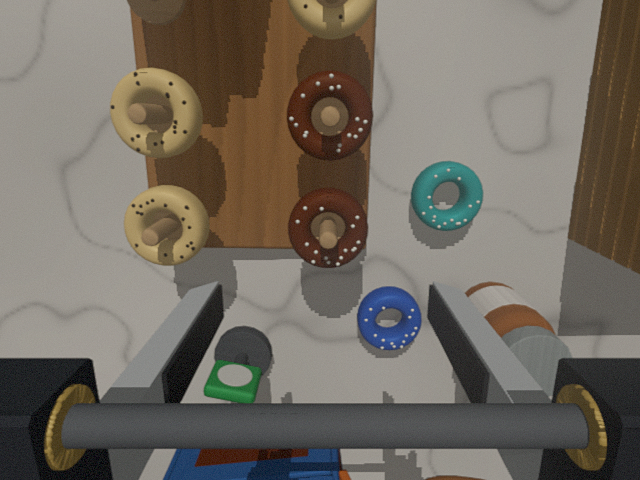

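The wrist view shows the nearest dark ring at (328,227) between the finger planes. The other rings are where the top view put them. Now I grasp it.

```bash
python3 -m creep '[[0.7,1.3,45,0,0,0],[0.7,1.3,90,0,0,0.014],[0.7,1.3,125,0,0,0.014],[0.7,1.3,141,0,0,0.014],[0.7,1.3,141,0,0,0.014]]'
python3 -m creep '[[0,0,0,0,0,0],[0,0,0,0,0,0],[0,0,0,0,0,0],[0,0,0,0,0,0]]' 50 30
python3 -m creep '[[0,0,-20,0,0,0],[0,0,-50,0,0,0],[0,0,-80,0,0,0],[0,0,-80,0,0,0]]'
python3 -c "
from h import *
rows([490,-128.1,137],1.676)"
```

```text
clock: 7.55
eef_pos: [568.1, 149.4, 55.5]
eef_rot: [-3.136, 0.001, 1.546]
wrist_force: [0.7, 0.7, -0.0]
finger_gap: 94.2
finger_force: 0.0
clock: 7.95
eef_pos: [570.1, 149.8, 59.4]
eef_rot: [3.14, -0.0, 1.545]
wrist_force: [-0.0, -0.1, -0.3]
finger_gap: 65.5
finger_force: 0.0
clock: 8.35
eef_pos: [571.5, 150.1, 143.0]
eef_rot: [3.135, -0.002, 1.545]
wrist_force: [0.0, -0.2, -1.1]
finger_gap: 59.2
finger_force: 30.0
d [-280.2  -74.2    5.1] rv [ 0.007 -0.001 -0.131] at [571.5 150.1 143. ] 8.35
```

```bash
python3 - <<'E'
from h import *
s=manip.read_state();print(s['eef_pos'],s['finger_gap'],s['finger_force'])
p,d=manip.camera("wrist");P=cloud('wrist',d,s)
hsv=cv2.cvtColor(p,cv2.COLOR_RGB2HSV)
D=P-s['eef_pos']
m=(np.hypot(D[...,0],D[...,1])<36)&(P[...,2]>110)&(hsv[...,0]<16)&(hsv[...,1]>90)
print(m.sum(),np.percentile(P[m][:,2],[2,50,98]),P[m].mean(0))
E
```

```text
[571.46521001 150.11357481 143.0403938 ] 59.24817513628089 29.95960559695959
11265 [141.3954388  156.33267372 158.84998949] [570.78268688 156.07995192 154.84794104]
```

The ring is held 10 mm lower in the fingers because the fingers closed late, so I will release at TCP 17. I carry it to the dark bay.

```bash
python3 -m creep '[[-30,-8,0,0,0,0],[-70,-18,0,0,0,0],[-110,-29,0,0,0,0],[-150,-40,0,0,0,0],[-190,-50,0,0,0,0]]'
python3 -m creep '[[-40,-11,0,0,0,-0.04],[-70,-19,0,0,0,-0.08],[-90,-24,0,0,0,-0.131],[-90,-24,0,0,0,-0.131]]'
python3 -m creep '[[0,0,40,0,0,0],[0,0,80,0,0,0],[0,0,110,0,0,0],[0,0,122,0,0,0],[0,0,122,0,0,0]]'
python3 -c "
from h import *
rows([490,-128.1,17],1.676)"
```

```text
clock: 8.9
eef_pos: [513.6, -40.2, 137.5]
eef_rot: [-3.14, -0.0, 1.545]
wrist_force: [1.1, -0.2, -1.2]
finger_gap: 59.1
finger_force: 30.0
clock: 9.3
eef_pos: [487.5, -129.9, 137.6]
eef_rot: [-3.14, -0.0, 1.674]
wrist_force: [-0.3, 1.4, -1.4]
finger_gap: 59.1
finger_force: 30.0
clock: 9.8
eef_pos: [487.9, -127.2, 15.4]
eef_rot: [-3.139, -0.001, 1.675]
wrist_force: [0.1, -0.3, -0.5]
finger_gap: 59.1
finger_force: 30.0
d [-1.1  2.  -1.6] rv [-0.003 -0.001 -0.001] at [ 487.9 -127.2   15.4] 9.8
```

```bash
python3 -m creep '[[0,0,0,0,0,0],[0,0,0,0,0,0],[0,0,0,0,0,0]]' 74
python3 -m creep '[[0,0,-25,0,0,0],[0,0,-70,0,0,0],[0,0,-118,0,0,0],[0,0,-128,0,0,0],[0,0,-128,0,0,0]]'
python3 -m creep '[[39,13,0,0,0,0],[78,27,0,0,0,0],[117,40,0,0,0,0],[156,53,0,0,0,0],[195,67,0,0,0,0]]' 94
python3 -m creep '[[39,13,0,0,0,0.03],[78,27,0,0,0,0.06],[117,40,0,0,0,0.1],[151,52,0,0,0,0.131],[151,52,0,0,0,0.131]]' 
python3 - <<'E'
from h import *
rows([571,229.5,57],1.544)
p,d=manip.camera("top");P=cloud('top',d);np.savez('top2.npz',p=p,d=d)
hsv=cv2.cvtColor(p,cv2.COLOR_RGB2HSV);v,u=np.mgrid[:480,:640]
m=(u>340)&(u<500)&(v>190)&(v<300)&(P[...,2]>20)&(P[...,2]<40)
n,l,st,c=cv2.connectedComponentsWithStats(m.astype(np.uint8))
for i in range(1,n):
  if st[i,4]>80: print(c[i],st[i],plane('top',c[i],29),np.percentile(P[l==i][:,2],95))
E
```

```text
clock: 10.1
eef_pos: [488.8, -128.0, 17.0]
eef_rot: [3.141, 0.0, 1.676]
wrist_force: [-0.0, 1.3, 0.5]
finger_gap: 73.8
finger_force: 0.0
clock: 10.6
eef_pos: [489.2, -128.4, 146.3]
eef_rot: [3.138, 0.002, 1.676]
wrist_force: [0.6, 0.0, -0.4]
finger_gap: 74.0
finger_force: 0.0
clock: 11.1
eef_pos: [534.1, 74.4, 142.5]
eef_rot: [-3.139, -0.0, 1.675]
wrist_force: [0.4, -1.1, 1.3]
finger_gap: 93.7
finger_force: 0.0
clock: 11.6
eef_pos: [569.9, 231.8, 141.8]
eef_rot: [-3.139, 0.001, 1.547]
wrist_force: [-0.1, -0.8, 0.1]
finger_gap: 93.9
finger_force: 0.0
d [-2.2  1.4 84.8] rv [-0.003  0.001  0.003] at [569.9 231.8 141.8] 11.6
[472.81528662 241.59872611] [465 210  14  64 157] [[ 522.93360462 -372.29169863   29.        ]] 39.14204886938355
[413.55 248.02] [405 217  14  64 100] [[ 508.99923901 -228.45207261   29.        ]] 38.98089683892713
[371.2823219  256.97889182] [359 245  25  25 379] [[ 488.45952331 -125.70073756   29.        ]] 34.95714936985527
```

```bash
python3 -m creep '[[-2,1,30,0,0,0],[-2,1,60,0,0,0],[-2,1,83,0,0,0],[-2,1,83,0,0,0]]'
python3 -m creep '[[0,0,0,0,0,0],[0,0,0,0,0,0],[0,0,0,0,0,0],[0,0,0,0,0,0],[0,0,0,0,0,0]]' 50 30
python3 -m creep '[[0,0,0,0,0,0],[0,0,-20,0,0,0],[0,0,-50,0,0,0],[0,0,-80,0,0,0],[0,0,-80,0,0,0]]'
python3 -m creep '[[-20,-3,0,0,0,0],[-60,-9,0,0,0,0],[-105,-15,0,0,0,0],[-150,-22,0,0,0,0],[-195,-29,0,0,0,0]]'
python3 -m creep '[[-45,-7,0,0,0,0],[-90,-14,0,0,0,0],[-135,-20,0,0,0,0],[-175,-26,0,0,0,0],[-215,-32,0,0,0,-0.05]]'
python3 -m creep '[[-14,-2,0,0,0,-0.08],[-14,-2,0,0,0,-0.08],[-14,-2,0,0,0,-0.08]]'
python3 -c "
from h import *
rows([496.9,-193.7,10],1.676)"
```

```text
clock: 12.05
eef_pos: [569.4, 224.6, 57.3]
eef_rot: [-3.135, 0.003, 1.544]
wrist_force: [0.2, 0.1, -0.0]
finger_gap: 93.5
finger_force: 0.0
clock: 12.55
eef_pos: [571.8, 226.4, 62.1]
eef_rot: [3.141, -0.0, 1.545]
wrist_force: [-1.4, -0.8, 3.6]
finger_gap: 58.4
finger_force: 29.9
clock: 13.05
eef_pos: [573.1, 226.9, 145.8]
eef_rot: [3.136, -0.002, 1.545]
wrist_force: [-0.1, 0.3, -1.7]
finger_gap: 58.6
finger_force: 29.9
clock: 13.55
eef_pos: [536.5, 30.6, 140.7]
eef_rot: [-3.141, 0.0, 1.545]
wrist_force: [0.6, -0.3, -0.7]
finger_gap: 58.3
finger_force: 29.9
clock: 14.05
eef_pos: [499.0, -183.5, 140.9]
eef_rot: [-3.141, -0.0, 1.595]
wrist_force: [0.6, -0.1, -0.3]
finger_gap: 58.5
finger_force: 29.9
clock: 14.35
eef_pos: [498.0, -195.5, 141.0]
eef_rot: [-3.141, -0.001, 1.672]
wrist_force: [-0.8, 0.1, -1.3]
finger_gap: 58.2
finger_force: 29.9
d [  1.9  -0.8 131. ] rv [-0.001 -0.001 -0.004] at [ 498.  -195.5  141. ] 14.35
```

```bash
python3 -m creep '[[2,-1,40,0,0,0],[1,-1,80,0,0,0],[1,-1,115,0,0,0],[1,-1,127,0,0,0],[1,-1,127,0,0,0]]'
python3 -m creep '[[0,0,0,0,0,0],[0,0,0,0,0,0],[0,0,0,0,0,0],[0,0,0,0,0,0]]' 74
python3 -m creep '[[0,0,-25,0,0,0],[0,0,-70,0,0,0],[0,0,-118,0,0,0],[0,0,-128,0,0,0],[0,0,-128,0,0,0]]'
python3 -c "
from h import *
rows([450.2,153,142],1.544)"
```

```text
clock: 14.85
eef_pos: [496.7, -194.0, 13.6]
eef_rot: [-3.139, -0.001, 1.675]
wrist_force: [-0.5, -0.6, -0.3]
finger_gap: 59.0
finger_force: 3.0
clock: 15.25
eef_pos: [497.5, -195.3, 15.4]
eef_rot: [3.14, 0.001, 1.674]
wrist_force: [0.4, -0.3, 1.2]
finger_gap: 73.9
finger_force: 0.0
clock: 15.75
eef_pos: [497.8, -195.4, 144.4]
eef_rot: [3.138, 0.002, 1.675]
wrist_force: [-0.1, -0.0, 0.1]
finger_gap: 74.3
finger_force: 0.0
d [351.5 -11.3   1.7] rv [0.003 0.002 0.131] at [ 497.8 -195.4  144.4] 15.75
```

The grip slackened on the way down, so I'll check that placement while moving to the first pale ring.

```bash
python3 -m creep '[[40,-1,0,0,0,0],[80,-2,0,0,0,0],[120,-4,0,0,0,0],[160,-5,0,0,0,0],[200,-6,0,0,0,0]]' 94
python3 -m creep '[[40,-1,0,0,0,0.03],[80,-2,0,0,0,0.06],[120,-4,0,0,0,0.1],[151,-5,0,0,0,0.131],[151,-5,0,0,0,0.131]]' 
python3 - <<'E'
from h import *
rows([450.2,153,58],1.544)
p,d=manip.camera("top");P=cloud('top',d);np.savez('top2.npz',p=p,d=d)
cv2.imwrite('pics/c2.png',cv2.resize(p[180:300,240:500,::-1],None,fx=3,fy=3,interpolation=2))
v,u=np.mgrid[:480,:640]
m=(u>340)&(u<500)&(v>190)&(v<300)&(P[...,2]>20)&(P[...,2]<40)
n,l,st,c=cv2.connectedComponentsWithStats(m.astype(np.uint8))
for i in range(1,n):
  if st[i,4]>80: print(c[i],st[i],plane('top',c[i],29),np.percentile(P[l==i][:,2],95))
E
```

```text
clock: 16.25
eef_pos: [469.2, 4.7, 140.8]
eef_rot: [-3.139, -0.0, 1.674]
wrist_force: [-0.1, -0.8, -0.1]
finger_gap: 93.7
finger_force: 0.0
clock: 16.75
eef_pos: [448.4, 155.4, 140.7]
eef_rot: [-3.139, 0.0, 1.546]
wrist_force: [-0.0, -0.0, 0.5]
finger_gap: 94.2
finger_force: 0.0
d [-2.3  2.1 82.7] rv [-0.003  0.     0.002] at [448.4 155.4 140.7] 16.75
[472.69480519 240.44155844] [465 210  14  64 154] [[ 525.74569548 -372.09020851   29.        ]] 39.54014878347291
[413.66315789 248.50526316] [406 217  13  64  95] [[ 507.81962905 -228.69769636   29.        ]] 38.1646633970812
[397.67447917 253.13541667] [386 241  24  25 384] [[ 497.04093643 -189.74948279   29.        ]] 35.38195711321449
[371.26912929 256.98680739] [359 245  25  25 379] [[ 488.44072785 -125.66846323   29.        ]] 34.70613018730635
```

View pics/c2.png

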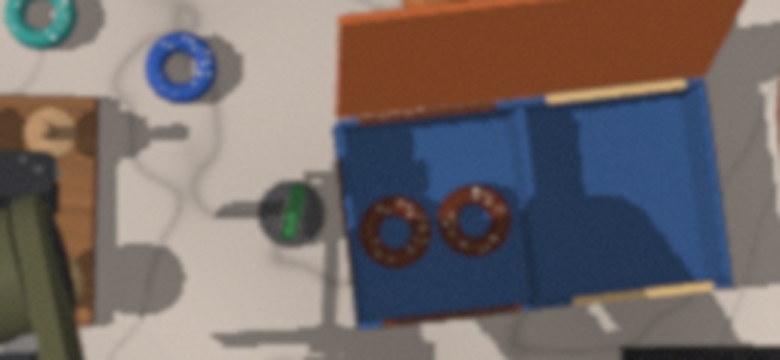

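Both dark rings lie flat in the dark compartment, at crop (395,230) and (475,220). The marker is unmoved. Next is the first pale ring.

```bash
python3 -m creep '[[0,1,30,0,0,0],[0,1,60,0,0,0],[0,1,80,0,0,0],[0,1,80,0,0,0]]'
python3 -m creep '[[0,0,0,0,0,0],[0,0,0,0,0,0],[0,0,0,0,0,0],[0,0,0,0,0,0],[0,0,0,0,0,0]]' 50 30
python3 -m creep '[[0,0,0,0,0,0],[0,0,-20,0,0,0],[0,0,-50,0,0,0],[0,0,-80,0,0,0],[0,0,-80,0,0,0]]'
python3 -m creep '[[-20,3,0,0,0,0],[-60,9,0,0,0,0],[-105,16,0,0,0,0],[-150,23,0,0,0,0],[-195,30,0,0,0,0]]'
python3 -m creep '[[-45,7,0,0,0,0],[-90,14,0,0,0,0],[-135,21,0,0,0,0],[-175,28,0,0,0,0],[-215,34,0,0,0,-0.05]]'
python3 -m creep '[[-13,2,0,0,0,-0.08],[-13,2,0,0,0,-0.08],[-13,2,0,0,0,-0.08],[-13,2,0,0,0,-0.08]]'
python3 -c "
from h import *
rows([505.1,-272,13],1.676)"
```

```text
clock: 17.2
eef_pos: [449.0, 151.4, 59.4]
eef_rot: [-3.136, 0.002, 1.543]
wrist_force: [0.4, -0.1, 0.4]
finger_gap: 94.2
finger_force: 0.0
clock: 17.7
eef_pos: [450.9, 152.9, 63.0]
eef_rot: [3.141, -0.0, 1.544]
wrist_force: [-1.4, -0.1, 4.2]
finger_gap: 58.4
finger_force: 29.9
clock: 18.2
eef_pos: [452.3, 153.3, 146.0]
eef_rot: [3.136, -0.002, 1.544]
wrist_force: [-0.4, -0.6, -1.2]
finger_gap: 58.5
finger_force: 29.8
clock: 18.7
eef_pos: [475.1, -44.6, 141.7]
eef_rot: [-3.141, -0.0, 1.544]
wrist_force: [0.4, -0.0, -0.9]
finger_gap: 58.6
finger_force: 29.8
clock: 19.2
eef_pos: [503.3, -260.5, 141.4]
eef_rot: [-3.141, -0.001, 1.594]
wrist_force: [1.0, 1.1, -0.9]
finger_gap: 58.7
finger_force: 29.8
clock: 19.6
eef_pos: [505.9, -270.5, 142.3]
eef_rot: [-3.141, -0.0, 1.673]
wrist_force: [-0.2, 0.6, 0.1]
finger_gap: 58.4
finger_force: 29.8
d [ -1.4  -0.9 129.3] rv [-0.    -0.    -0.003] at [ 505.9 -270.5  142.3] 19.6
```

```bash
python3 -m creep '[[-1,-1,40,0,0,0],[-1,-1,80,0,0,0],[-1,-1,115,0,0,0],[-1,-1,127,0,0,0],[-1,-1,127,0,0,0]]'
python3 -m creep '[[0,0,0,0,0,0],[0,0,0,0,0,0],[0,0,0,0,0,0],[0,0,0,0,0,0]]' 74
python3 -m creep '[[0,0,-25,0,0,0],[0,0,-70,0,0,0],[0,0,-118,0,0,0],[0,0,-128,0,0,0],[0,0,-128,0,0,0]]'
python3 -m creep '[[30,0,0,0,0,0],[75,0,0,0,0,0],[120,0,0,0,0,0],[165,0,0,0,0,0],[210,0,0,0,0,0]]' 94
python3 -m creep '[[45,0,0,0,0,0],[90,0,0,0,0,0],[135,0,0,0,0,0],[180,0,0,0,0,0],[225,0,0,0,0,0]]' 94
python3 -m creep '[[40,0,0,0,0,0.03],[60,0,0,0,0,0.08],[71,0,0,0,0,0.131],[71,0,0,0,0,0.131],[71,0,0,0,0,0.131]]' 
python3 - <<'E'
from h import *
rows([452.3,232.5,61],1.544)
p,d=manip.camera("top");P=cloud('top',d);np.savez('top2.npz',p=p,d=d)
v,u=np.mgrid[:480,:640]
m=(u>340)&(u<500)&(v>190)&(v<300)&(P[...,2]>20)&(P[...,2]<40)
n,l,st,c=cv2.connectedComponentsWithStats(m.astype(np.uint8))
for i in range(1,n):
  if st[i,4]>80: print(c[i],st[i],plane('top',c[i],29),np.percentile(P[l==i][:,2],95))
E
```

```text
clock: 20.1
eef_pos: [504.7, -271.8, 14.8]
eef_rot: [-3.14, -0.001, 1.674]
wrist_force: [0.8, -0.2, -0.8]
finger_gap: 58.6
finger_force: 29.9
clock: 20.5
eef_pos: [505.3, -272.9, 16.3]
eef_rot: [3.141, 0.001, 1.674]
wrist_force: [0.8, 0.0, 0.1]
finger_gap: 74.0
finger_force: 0.0
clock: 21.0
eef_pos: [505.7, -273.2, 145.4]
eef_rot: [3.139, 0.002, 1.674]
wrist_force: [-0.8, -0.1, -1.4]
finger_gap: 74.1
finger_force: 0.0
clock: 21.5
eef_pos: [482.2, -62.1, 141.6]
eef_rot: [-3.139, -0.001, 1.673]
wrist_force: [0.7, 0.1, -0.2]
finger_gap: 94.2
finger_force: 0.0
clock: 22.0
eef_pos: [459.1, 161.5, 141.8]
eef_rot: [-3.139, 0.0, 1.674]
wrist_force: [0.9, 0.7, -0.0]
finger_gap: 94.0
finger_force: 0.0
clock: 22.5
eef_pos: [452.6, 230.0, 142.3]
eef_rot: [-3.14, 0.001, 1.544]
wrist_force: [0.7, -0.0, -0.6]
finger_gap: 94.2
finger_force: 0.0
d [ 2.5 -0.2 81.3] rv [-0.002  0.001  0.   ] at [452.6 230.  142.3] 22.5
[472.76774194 241.51612903] [467 210  12  64 155] [[ 523.13538072 -372.18310957   29.        ]] 38.941099360464364
[431.02122016 249.32891247] [419 238  25  24 377] [[ 505.34455625 -270.6460587    29.        ]] 34.78254316981001
[397.61197917 253.125     ] [386 241  24  25 384] [[ 497.06787926 -189.59880858   29.        ]] 35.04979949082683
[371.22691293 256.83905013] [359 245  25  25 379] [[ 488.7994739  -125.57283316   29.        ]] 34.57421424207759
```

```bash
python3 -m creep '[[2,0,30,0,0,0],[2,0,60,0,0,0],[2,0,81,0,0,0],[2,0,81,0,0,0]]'
python3 -m creep '[[0,0,0,0,0,0],[0,0,0,0,0,0],[0,0,0,0,0,0],[0,0,0,0,0,0],[0,0,0,0,0,0]]' 50 30
python3 -m creep '[[0,0,0,0,0,0],[0,0,-20,0,0,0],[0,0,-50,0,0,0],[0,0,-80,0,0,0],[0,0,-80,0,0,0]]'
python3 -m creep '[[-20,3,0,0,0,0],[-60,8,0,0,0,0],[-105,14,0,0,0,0],[-150,20,0,0,0,0],[-195,26,0,0,0,0]]'
python3 -m creep '[[-45,6,0,0,0,0],[-90,12,0,0,0,0],[-135,18,0,0,0,0],[-180,24,0,0,0,0],[-225,30,0,0,0,0]]'
python3 -m creep '[[-45,6,0,0,0,0],[-90,12,0,0,0,-0.05],[-130,17,0,0,0,-0.1],[-148,19,0,0,0,-0.131],[-148,19,0,0,0,-0.131]]'
python3 -c "
from h import *
rows([512,-336.5,14],1.676)"
```

```text
clock: 22.95
eef_pos: [451.8, 231.1, 60.0]
eef_rot: [-3.137, 0.002, 1.542]
wrist_force: [0.2, 1.0, 0.5]
finger_gap: 94.2
finger_force: 0.0
clock: 23.45
eef_pos: [453.4, 232.6, 63.1]
eef_rot: [3.141, -0.0, 1.543]
wrist_force: [-1.0, -0.6, 4.0]
finger_gap: 60.0
finger_force: 30.0
clock: 23.95
eef_pos: [454.6, 233.2, 146.1]
eef_rot: [3.136, -0.003, 1.543]
wrist_force: [0.2, 0.0, -0.6]
finger_gap: 59.9
finger_force: 30.0
clock: 24.45
eef_pos: [473.1, 35.2, 141.7]
eef_rot: [-3.141, 0.0, 1.543]
wrist_force: [1.4, -0.6, -1.6]
finger_gap: 59.6
finger_force: 30.0
clock: 24.95
eef_pos: [496.8, -190.7, 141.6]
eef_rot: [-3.141, -0.0, 1.543]
wrist_force: [0.3, -0.2, -0.9]
finger_gap: 59.8
finger_force: 30.0
clock: 25.45
eef_pos: [511.4, -339.3, 140.8]
eef_rot: [-3.14, -0.001, 1.672]
wrist_force: [-1.0, 0.0, -2.0]
finger_gap: 60.1
finger_force: 30.0
d [  2.6   1.1 126.8] rv [-0.001 -0.001 -0.004] at [ 511.4 -339.3  140.8] 25.45
```

```bash
python3 -m creep '[[1,0,40,0,0,0],[1,0,80,0,0,0],[1,0,115,0,0,0],[1,0,126,0,0,0],[1,0,126,0,0,0]]'
python3 -m creep '[[0,0,0,0,0,0],[0,0,0,0,0,0],[0,0,0,0,0,0],[0,0,0,0,0,0]]' 74
python3 -m creep '[[0,0,-25,0,0,0],[0,0,-70,0,0,0],[0,0,-118,0,0,0],[0,0,-128,0,0,0],[0,0,-128,0,0,0]]'
python3 -m creep '[[30,6,0,0,0,0],[75,15,0,0,0,0],[120,24,0,0,0,0],[165,33,0,0,0,0],[210,42,0,0,0,0]]' 94
python3 -m creep '[[45,9,0,0,0,0],[90,18,0,0,0,0],[135,27,0,0,0,0],[180,36,0,0,0,0],[220,44,0,0,0,0]]' 94
python3 -m creep '[[45,9,0,0,0,0.03],[90,18,0,0,0,0.08],[135,28,0,0,0,0.131],[170,35,0,0,0,0.131],[190,40,0,0,0,0.131]]' 
python3 -m creep '[[10,2,0,0,0,0],[14,2,0,0,0,0],[14,2,0,0,0,0],[14,2,0,0,0,0]]' 
python3 - <<'E'
from h import *
rows([573.4,309,61],1.544)
p,d=manip.camera("top");P=cloud('top',d);np.savez('top2.npz',p=p,d=d)
v,u=np.mgrid[:480,:640]
m=(u>340)&(u<500)&(v>190)&(v<300)&(P[...,2]>20)&(P[...,2]<40)
n,l,st,c=cv2.connectedComponentsWithStats(m.astype(np.uint8))
for i in range(1,n):
  if st[i,4]>80: print(c[i],st[i],plane('top',c[i],29),np.percentile(P[l==i][:,2],95))
s=manip.read_state()
p,d=manip.camera("wrist");P=cloud('wrist',d,s)
m=((P[...,2]>66)&(P[...,2]<92)).astype(np.uint8)
n,l,st,c=cv2.connectedComponentsWithStats(m)
for i in range(1,n):
  if st[i,4]>500: q=P[l==i];print(c[i].round(),st[i],((q.min(0)+q.max(0))/2).round(1),q.mean(0).round(1))
E
```

```text
clock: 25.95
eef_pos: [511.4, -335.3, 15.4]
eef_rot: [-3.139, -0.002, 1.674]
wrist_force: [0.5, -0.8, -0.9]
finger_gap: 60.2
finger_force: 30.0
clock: 26.35
eef_pos: [512.3, -336.5, 17.3]
eef_rot: [3.141, 0.001, 1.674]
wrist_force: [-0.1, -0.2, 0.5]
finger_gap: 74.0
finger_force: 0.0
clock: 26.85
eef_pos: [512.7, -336.8, 146.7]
eef_rot: [3.139, 0.003, 1.674]
wrist_force: [-0.1, 0.4, -1.3]
finger_gap: 73.9
finger_force: 0.0
clock: 27.35
eef_pos: [531.4, -121.2, 142.7]
eef_rot: [-3.139, -0.001, 1.673]
wrist_force: [1.2, 0.7, -0.3]
finger_gap: 94.1
finger_force: 0.0
clock: 27.85
eef_pos: [552.6, 102.3, 142.7]
eef_rot: [-3.139, -0.0, 1.674]
wrist_force: [0.2, -0.6, -0.3]
finger_gap: 94.0
finger_force: 0.0
clock: 28.35
eef_pos: [572.6, 295.8, 142.0]
eef_rot: [-3.139, 0.001, 1.544]
wrist_force: [-0.0, -0.7, 1.2]
finger_gap: 94.1
finger_force: 0.0
clock: 28.75
eef_pos: [576.2, 306.2, 144.3]
eef_rot: [-3.141, 0.0, 1.542]
wrist_force: [-0.3, -0.3, -0.2]
finger_gap: 94.3
finger_force: 0.0
d [ 2.8 -2.8 83.3] rv [-0.     0.    -0.002] at [576.2 306.2 144.3] 28.75
[472.60264901 240.41721854] [466 210  13  64 151] [[ 525.80734883 -371.86913781   29.        ]] 38.91802465184162
[413.44897959 247.48979592] [405 217  14  64  98] [[ 510.28765092 -228.23840921   29.        ]] 38.5114354696006
[456.80620155 246.14211886] [445 234  25  25 387] [[ 512.35677443 -333.22888051   29.        ]] 35.13623871449729
[430.88743455 249.38481675] [419 238  25  24 382] [[ 505.21278007 -270.31887284   29.        ]] 35.175442506746265
[397.60582011 253.19047619] [386 241  24  25 378] [[ 496.90948269 -189.58044313   29.        ]] 34.832329959960774
[371.32625995 256.93899204] [359 245  25  25 377] [[ 488.55488275 -125.80882631   29.        ]] 35.001154774719495
[153.  30.] [  24    0  179   52 1570] [470.3 437.7  79. ] [489.2 433.8  79.5]
[322. 244.] [ 274  197   96   96 5911] [573.5 311.7  75.4] [573.8 314.1  80.5]
```

```bash
python3 -m creep '[[3,-3,30,0,0,0],[3,-3,60,0,0,0],[3,-3,83,0,0,0],[3,-3,83,0,0,0]]'
python3 -m creep '[[0,0,0,0,0,0],[0,0,0,0,0,0],[0,0,0,0,0,0],[0,0,0,0,0,0],[0,0,0,0,0,0]]' 50 30
python3 -m creep '[[0,0,0,0,0,0],[0,0,-20,0,0,0],[0,0,-50,0,0,0],[0,0,-80,0,0,0],[0,0,-80,0,0,0]]'
python3 -m creep '[[-20,-2,0,0,0,0],[-60,-6,0,0,0,0],[-105,-10,0,0,0,0],[-150,-14,0,0,0,0],[-195,-18,0,0,0,0]]'
python3 -m creep '[[-45,-4,0,0,0,0],[-90,-8,0,0,0,0],[-135,-12,0,0,0,0],[-180,-16,0,0,0,0],[-225,-20,0,0,0,0]]'
python3 -m creep '[[-45,-4,0,0,0,0],[-90,-8,0,0,0,-0.05],[-130,-12,0,0,0,-0.1],[-161,-15,0,0,0,-0.131],[-161,-15,0,0,0,-0.131]]'
python3 -m creep '[[0,0,0,0,0,0],[0,0,0,0,0,0],[0,0,0,0,0,0]]'
python3 - <<'E'
from h import *
rows([505.2,-271,40],1.676)
s=manip.read_state()
p,d=manip.camera("wrist");P=cloud('wrist',d,s);hsv=cv2.cvtColor(p,cv2.COLOR_RGB2HSV)
D=P-s['eef_pos']
m=(np.hypot(D[...,0],D[...,1])<36)&(P[...,2]>110)&(hsv[...,0]>14)&(hsv[...,0]<28)&(hsv[...,1]>70)
print(m.sum(),np.percentile(P[m][:,2],[2,50,98]),P[m].mean(0))
E
```

```text
clock: 29.25
eef_pos: [571.8, 309.0, 58.5]
eef_rot: [-3.137, 0.002, 1.542]
wrist_force: [-0.6, 0.2, -0.0]
finger_gap: 93.9
finger_force: 0.0
clock: 29.75
eef_pos: [573.4, 310.4, 62.2]
eef_rot: [3.141, -0.0, 1.543]
wrist_force: [-1.0, -0.5, 3.2]
finger_gap: 59.5
finger_force: 30.0
clock: 30.25
eef_pos: [574.6, 311.1, 146.0]
eef_rot: [3.136, -0.003, 1.543]
wrist_force: [-0.3, -0.9, -1.4]
finger_gap: 59.5
finger_force: 30.0
clock: 30.75
eef_pos: [548.8, 114.3, 140.7]
eef_rot: [-3.141, 0.0, 1.543]
wrist_force: [1.9, -0.6, -0.2]
finger_gap: 59.6
finger_force: 30.0
clock: 31.25
eef_pos: [522.5, -110.1, 140.9]
eef_rot: [-3.141, -0.0, 1.543]
wrist_force: [1.0, 1.0, -1.3]
finger_gap: 59.5
finger_force: 30.0
clock: 31.75
eef_pos: [502.7, -272.0, 140.4]
eef_rot: [-3.14, -0.0, 1.671]
wrist_force: [0.7, -0.2, -0.4]
finger_gap: 59.7
finger_force: 30.0
clock: 32.05
eef_pos: [504.1, -268.0, 141.5]
eef_rot: [-3.141, -0.0, 1.675]
wrist_force: [0.4, -0.1, -0.7]
finger_gap: 59.5
finger_force: 30.0
d [ -3.2   0.8 101.5] rv [-0.    -0.    -0.001] at [ 504.1 -268.   141.5] 32.05
12941 [144.83492807 160.55624405 162.93901515] [ 503.41568874 -263.43101119  160.1348055 ]
```

```bash
python3 -m creep '[[-3,1,30,0,0,0],[-3,1,60,0,0,0],[-3,1,85,0,0,0],[-3,1,101,0,0,0],[-3,1,101,0,0,0]]'
python3 -m creep '[[0,0,0,0,0,0],[0,0,2,0,0,0],[0,0,2,0,0,0]]'
python3 -m creep '[[0,0,0,0,0,0],[0,0,0,0,0,0],[0,0,0,0,0,0],[0,0,0,0,0,0]]' 74
python3 -m creep '[[0,0,-25,0,0,0],[0,0,-70,0,0,0],[0,0,-118,0,0,0],[0,0,-150,0,0,0],[0,0,-150,0,0,0]]'
python3 -m creep '[[45,0,-20,0,0,0],[90,0,-40,0,0,0],[135,0,-60,0,0,0],[180,0,-60,0,0,0],[225,0,-60,0,0,0]]'
python3 -m creep '[[45,0,0,0,0,-0.1],[90,0,0,0,0,-0.2],[90,0,0,0,0,-0.3],[90,0,0,0,0,-0.4],[90,0,0,0,0,-0.5]]'
python3 - <<'E'
from h import *
p,d=manip.camera("top");P=cloud('top',d);np.savez('top3.npz',p=p,d=d)
cv2.imwrite('pics/c3.png',cv2.resize(p[180:310,170:500,::-1],None,fx=2.4,fy=2.4,interpolation=2))
hsv=cv2.cvtColor(p,cv2.COLOR_RGB2HSV);H,S=hsv[...,0],hsv[...,1]
v,u=np.mgrid[:480,:640]
for lo,hi in((20,40),(48,66)):
  m=(u>340)&(u<500)&(v>190)&(v<300)&(P[...,2]>lo)&(P[...,2]<hi)&(H<30)&(S>60)
  n,l,st,c=cv2.connectedComponentsWithStats(m.astype(np.uint8))
  for i in range(1,n):
    if st[i,4]>80: print(lo,c[i],st[i],plane('top',c[i],lo+9),np.percentile(P[l==i][:,2],95))
m=(H>40)&(H<80)&(S>80)&(u>280)&(u<350)&(v>200)&(v<320);print('marker',m.sum(),P[m].mean(0),cv2.minAreaRect(P[m][:,:2].astype(np.float32)))
m=(u>360)&(u<500)&(v>150)&(v<225)&(H<14)&(H>3)&(S>180);q=P[m];print(np.polyfit(q[:,2],q[:,0]*.9945+q[:,1]*.1044,1))
E
```

```text
clock: 32.6
eef_pos: [504.5, -270.7, 38.7]
eef_rot: [-3.139, -0.002, 1.674]
wrist_force: [0.2, 0.9, -0.2]
finger_gap: 59.3
finger_force: 30.0
clock: 32.9
eef_pos: [505.4, -271.9, 39.3]
eef_rot: [3.141, 0.001, 1.674]
wrist_force: [-0.6, -0.1, -1.1]
finger_gap: 59.7
finger_force: 30.0
clock: 33.3
eef_pos: [505.2, -271.9, 38.7]
eef_rot: [3.141, 0.0, 1.674]
wrist_force: [-0.4, 0.5, 0.0]
finger_gap: 74.0
finger_force: 0.0
clock: 33.8
eef_pos: [506.6, -272.7, 193.6]
eef_rot: [3.135, 0.005, 1.674]
wrist_force: [0.2, -0.1, -0.4]
finger_gap: 74.1
finger_force: 0.0
clock: 34.3
eef_pos: [481.5, -46.4, 248.2]
eef_rot: [3.142, -0.0, 1.673]
wrist_force: [0.3, -0.5, -0.3]
finger_gap: 73.6
finger_force: 0.0
clock: 34.8
eef_pos: [472.5, 41.9, 247.6]
eef_rot: [-3.141, -0.001, 2.179]
wrist_force: [0.3, 0.5, -0.2]
finger_gap: 74.1
finger_force: 0.0
20 [456.97547684 246.07901907] [445 235  25  24 367] [[ 512.50507398 -333.64283702   29.        ]] 35.14655168179077
20 [397.70833333 253.38194444] [386 243  24  22 288] [[ 496.44300008 -189.81834991   29.        ]] 35.185932106383575
20 [371.70774648 256.8028169 ] [361 246  22  23 284] [[ 488.87401084 -126.73801456   29.        ]] 35.46897484513231
48 [433.45547074 248.65903308] [421 237  26  25 393] [[ 505.68979046 -270.70191709   57.        ]] 60.65997469194412
marker 91 [504.15662998 -41.78883553  85.56304191] ((485.62744140625, -32.642662048339844), (18.018808364868164, 85.11341857910156), 64.36827087402344)
[9.04545070e-02 5.82009746e+02]
```

View pics/c3.png

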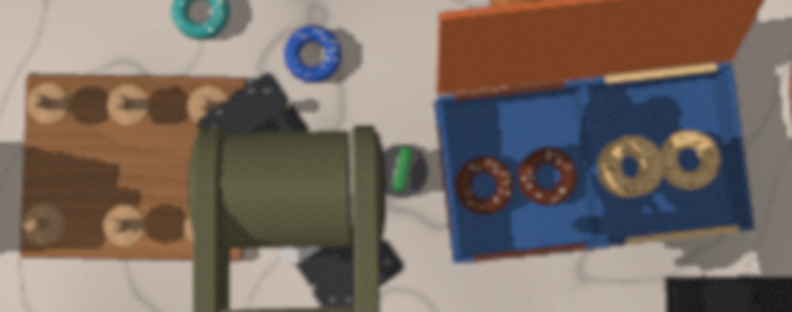

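Everything is packed: dark rings at crop (485,185) and (548,175), pale ones at (630,166), where two are stacked flat, and (690,160). All posts are empty, and the marker has moved to crop (403,168). Now back to the knob to shut the lid.

```bash
python3 -m creep '[[0,0,0,0,0,-0.15],[0,0,0,0,0,-0.3],[0,0,0,0,0,-0.45],[0,0,0,0,0,-0.6],[0,0,0,0,0,-0.75]]' 60
python3 -m creep '[[0,0,0,0,0,-0.15],[0,0,0,0,0,-0.318],[0,0,0,0,0,-0.318],[0,0,0,0,0,-0.318]]'
python3 -c "
from h import *
rows([675.8,-213.2,248],.1055)"
```

```text
clock: 35.35
eef_pos: [472.6, 41.4, 247.8]
eef_rot: [-3.141, -0.001, 2.928]
wrist_force: [0.1, 0.5, -0.4]
finger_gap: 60.2
finger_force: 0.0
clock: 35.75
eef_pos: [472.7, 41.5, 248.1]
eef_rot: [3.142, -0.001, -3.046]
wrist_force: [-0.4, 0.4, -0.2]
finger_gap: 60.2
finger_force: 0.0
d [-1.779e+02 -2.729e+02 -1.000e-01] rv [ 0.    -0.001 -0.01 ] at [472.7  41.5 248.1] 35.75
```

```bash
python3 -m creep '[[-25,-39,0,0,0,0],[-51,-78,0,0,0,0],[-76,-117,0,0,0,0],[-102,-156,0,0,0,0],[-127,-195,0,0,0,-0.01]]'
python3 -m creep '[[-25,-39,0,0,0,0],[-51,-78,0,0,0,0],[-51,-78,0,0,0,0],[-51,-78,0,0,0,0],[-51,-78,0,0,0,0]]'
python3 - <<'E'
from h import *
rows([675.8,-213.2,162.5],.1055)
s=manip.read_state()
p,d=manip.camera("wrist");P=cloud('wrist',d,s);cv2.imwrite('pics/w4.png',p[...,::-1])
v=p.max(2)
m=(P[...,2]>150)&(P[...,2]<200)&(v<70)&(np.hypot(P[...,0]-676,P[...,1]+213)<40)
print(m.sum(),P[m].mean(0) if m.any() else 0)
E
```

```text
clock: 36.25
eef_pos: [619.5, -141.5, 248.1]
eef_rot: [3.141, -0.0, -3.037]
wrist_force: [0.1, 0.3, -0.1]
finger_gap: 60.0
finger_force: 0.0
clock: 36.75
eef_pos: [677.6, -210.9, 248.9]
eef_rot: [-3.142, 0.0, -3.033]
wrist_force: [-0.3, 0.6, -0.6]
finger_gap: 60.1
finger_force: 0.0
d [ 2.  -2.1 86.4] rv [-0.     0.     0.003] at [ 677.6 -210.9  248.9] 36.75
1601 [ 669.60484633 -214.38175182  193.15566281]
```

View pics/w4.png

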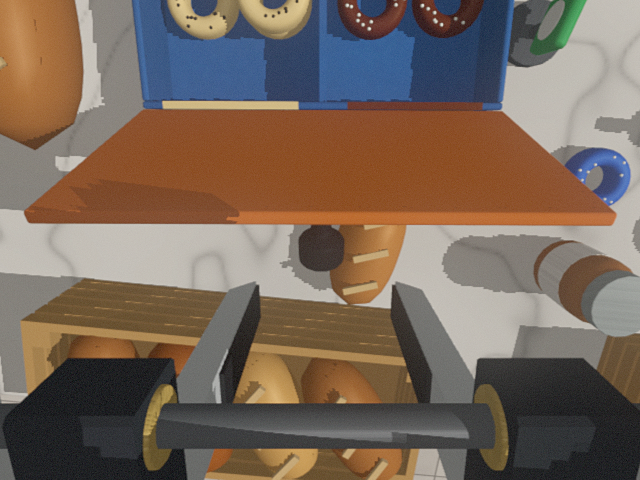

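The wrist view shows the knob at (320,248), still behind the raised lid and centred between the fingers. I grip it and swing the lid shut.

```bash
python3 -m creep '[[1.5,-1,35,0,0,0],[1.5,-1,65,0,0,0],[1.5,-1,86,0,0,0],[1.5,-1,86,0,0,0],[1.5,-1,86,0,0,0]]'
python3 -m creep '[[0,0,0,0,0,0],[0,0,0,0,0,0],[0,0,0,0,0,0],[0,0,0,0,0,0],[0,0,0,0,0,0]]' 18 20
python3 -c "
from h import *
rows([676.5,-213.2,162.5],.1055)"
```

```text
clock: 37.3
eef_pos: [676.7, -212.4, 164.4]
eef_rot: [-3.141, 0.002, -3.031]
wrist_force: [0.1, -0.1, 0.9]
finger_gap: 59.9
finger_force: 0.0
clock: 37.8
eef_pos: [676.6, -213.6, 162.9]
eef_rot: [-3.14, 0.001, -3.032]
wrist_force: [1.2, -3.4, 1.3]
finger_gap: 27.5
finger_force: 20.0
d [0.1 0.4 0.4] rv [-0.001  0.001  0.004] at [ 676.6 -213.6  162.9] 37.8
```

```bash
python3 -m creep '[[13.4,0,-8.8,0,0,0],[31.8,0,-17.7,0,0,0],[51.3,0,-23.9,0,0,0],[71.5,0,-27.2,0,0,0],[92,0,-27.6,0,0,0]]'
python3 -m creep '[[20.3,0,2.5,0,0,0],[40,0,7.9,0,0,0],[58.8,0,16.1,0,0,0],[76.1,0,26.9,0,0,0],[91.8,0,40,0,0,0]]'
python3 -m creep '[[13.6,0,15.3,0,0,0],[24.9,0,32.3,0,0,0],[33.7,0,50.8,0,0,0],[36.7,0,59.4,0,0,0],[36.7,0,60.5,0,0,0]]'
python3 -m creep '[[0,0,0,0,0,0],[0,0,0,0,0,0]]'
```

```text
clock: 38.3
eef_pos: [584.4, -223.3, 189.9]
eef_rot: [-3.141, 0.0, -3.032]
wrist_force: [4.5, -4.6, -10.3]
finger_gap: 27.2
finger_force: 20.0
clock: 38.8
eef_pos: [493.4, -232.9, 150.4]
eef_rot: [3.142, 0.001, -3.032]
wrist_force: [5.5, 1.6, -4.6]
finger_gap: 27.5
finger_force: 20.0
clock: 39.3
eef_pos: [456.5, -236.8, 89.3]
eef_rot: [3.14, -0.002, -3.032]
wrist_force: [-9.0, 5.5, 8.0]
finger_gap: 27.0
finger_force: 20.0
clock: 39.5
eef_pos: [456.5, -236.7, 89.4]
eef_rot: [3.14, -0.003, -3.031]
wrist_force: [-6.7, 3.1, 1.0]
finger_gap: 27.2
finger_force: 20.0
```

```bash
python3 -m creep '[[0,0,0,0,0,0],[0,0,0,0,0,0],[0,0,0,0,0,0]]' 56
python3 -m creep '[[0,0,-30,0,0,0],[0,0,-60,0,0,0],[0,0,-100,0,0,0],[0,0,-100,0,0,0]]'
python3 -m creep '[[15,40,0,0,0,0],[30,80,0,0,0,0],[45,120,0,0,0,0],[59,157,0,0,0,0],[59,157,0,0,0,0]]'
cat > see.py <<'E'
from h import *
p,d=manip.camera("top");P=cloud('top',d);np.savez('top4.npz',p=p,d=d)
hsv=cv2.cvtColor(p,cv2.COLOR_RGB2HSV);H,S,V=[hsv[...,i].astype(int) for i in range(3)];v,u=np.mgrid[:480,:640]
m=(H>3)&(H<14)&(S>180)&(V>130)&(u>345)&(u<495)&(v>200)&(v<295);q=P[m]
A=np.c_[q[:,:2],np.ones(len(q))];co=np.linalg.lstsq(A,q[:,2],rcond=None)[0]
for _ in range(3):
    e=abs(A@co-q[:,2])<6;co=np.linalg.lstsq(A[e],q[e,2],rcond=None)[0]
print('lid',co,co@[509,-231.7,1],cv2.minAreaRect(q[e][:,:2].astype(np.float32)))
m=((H>40)&(H<80)&(S>80)&(P[...,2]>25)&(u>250)&(u<480)&(v>170)&(v<330)).astype(np.uint8);n,l,st,c=cv2.connectedComponentsWithStats(m)
for i in range(1,n):
  if st[i,4]>25:
    b=l==i;r=cv2.minAreaRect(P[b][:,:2].astype(np.float32));print('marker',c[i],st[i],plane('top',c[i],np.percentile(P[b][:,2],80)),np.percentile(P[b][:,2],[5,50,95]),r,cv2.boxPoints(r))
cv2.imwrite('pics/see%d.png'%int(manip.read_state()['clock']),cv2.resize(p[180:310,230:500,::-1],None,fx=2.9,fy=2.9,interpolation=2))
print(manip.read_state()['clock'])
E
python3 see.py; ls -t pics|head -1
```

```text
clock: 39.8
eef_pos: [457.7, -237.3, 89.9]
eef_rot: [-3.141, 0.001, -3.032]
wrist_force: [0.4, -0.2, 0.2]
finger_gap: 47.9
finger_force: 0.0
clock: 40.2
eef_pos: [459.1, -238.1, 194.7]
eef_rot: [-3.136, 0.007, -3.031]
wrist_force: [0.3, 0.6, -0.3]
finger_gap: 55.9
finger_force: 0.0
clock: 40.7
eef_pos: [380.0, -85.0, 189.5]
eef_rot: [3.141, 0.0, -3.029]
wrist_force: [-0.5, -0.8, 0.5]
finger_gap: 56.1
finger_force: 0.0
lid [-4.81130554e-04  3.01204163e-04  7.44900902e+01] 74.17540572983647 ((508.6806640625, -233.72415161132812), (156.57797241210938, 282.2742919921875), 5.934821128845215)
marker [337.18681319 249.92307692] [333 241   9  19  91] [[504.52605813 -42.06819029  74.80122209]] [67.25822704 72.09157533 77.43524561] ((485.52947998046875, -32.65355682373047), (18.123260498046875, 84.94609832763672), 64.3682861328125) [[443.31616   -22.450264 ]
 [519.90295   -59.196663 ]
 [527.7428    -42.85685  ]
 [451.156      -6.1104507]]
40.75
see40.png
```

```bash
python3 - <<'E'
from h import *
z=np.load('top4.npz');p,d=z['p'],z['d'];hsv=cv2.cvtColor(p,cv2.COLOR_RGB2HSV);H,S=hsv[...,0],hsv[...,1];v,u=np.mgrid[:480,:640]
m=(H>40)&(H<80)&(S>80)&(u>320)&(u<355)&(v>230)&(v<270)
q=plane('top',np.c_[u[m],v[m]],74)[:,:2];w,V=np.linalg.eigh(np.cov(q.T));print(q.mean(0),np.sqrt(w)*3.46,V[:,1],np.arctan2(V[1,1],V[0,1]))
P=cloud('top',d);f=(np.hypot(P[...,0]-504,P[...,1]+42)<40)&(P[...,2]>8)&(P[...,2]<20);print('foot',P[f].mean(0),P[f].min(0),P[f].max(0))
E
```

```text
[504.56858661 -42.0930537 ] [11.68673318 42.49664828] [-0.97400525  0.22652544] 2.913083748265395
foot [503.98553897 -41.93157959  13.54358038] [477.57098378 -68.00989026   8.0905344 ] [531.71789042 -16.28173306  19.46427558]
```

View pics/see40.png

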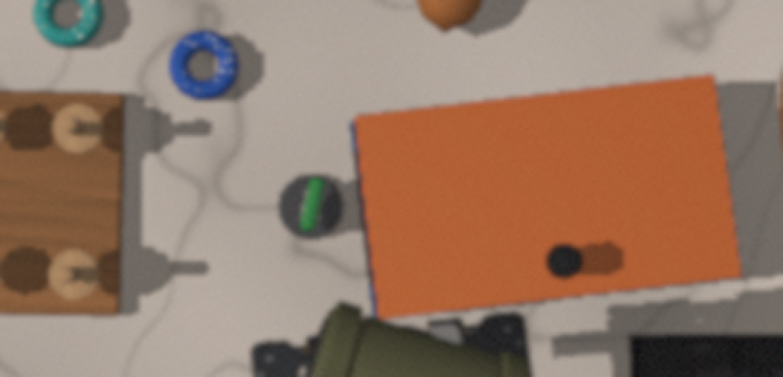

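The lid is flat (height 74.2, slope about 0). The marker stands at crop (310,203), world (504.3,−42), with its plaque axis at 2.913 rad. I fetch it now.

```bash
python3 -m creep '[[-30,7,0,0,0,0.08],[-70,16,0,0,0,0.16],[-110,25,0,0,0,0.25],[-128.5,28.7,0,0,0,0.341],[-128.5,28.7,0,0,0,0.341]]' 34
python3 -m creep '[[0,0,20,0,0,0],[0,0,40,0,0,0],[0,0,40,0,0,0],[0,0,40,0,0,0]]'
python3 - <<'E'
from h import *
rows([504.5,-42.1,36],2.913)
s=manip.read_state()
p,d=manip.camera("wrist");P=cloud('wrist',d,s);H,S,_=cv2.split(cv2.cvtColor(p,cv2.COLOR_RGB2HSV))
m=(H>40)&(H<80)&(S>80)&(abs(P[...,2]-74)<4);q=P[m];print(m.sum(),q.mean(0),cv2.minAreaRect(q[:,:2].astype(np.float32)))
E
```

```text
clock: 41.25
eef_pos: [507.8, -45.1, 188.4]
eef_rot: [-3.142, -0.001, 2.909]
wrist_force: [-1.3, 0.7, -0.6]
finger_gap: 34.1
finger_force: 0.0
clock: 41.65
eef_pos: [505.9, -45.6, 150.0]
eef_rot: [-3.142, -0.0, 2.911]
wrist_force: [0.0, -0.2, 1.2]
finger_gap: 34.1
finger_force: 0.0
d [  2.2   3.  114. ] rv [-0.    -0.    -0.002] at [505.9 -45.6 150. ] 41.65
1104 [502.20889212 -41.23119889  73.69829451] ((503.1510009765625, -41.25986862182617), (10.734622955322266, 43.240478515625), 76.61203002929688)
```

```bash
python3 -m creep '[[2.2,3.3,10,0,0,0],[2.2,3.3,45,0,0,0],[2.2,3.3,85,0,0,0],[2.2,3.3,113,0,0,0],[2.2,3.3,113,0,0,0]]'
python3 -m creep '[[0,0,0,0,0,0],[0,0,0,0,0,0],[0,0,0,0,0,0],[0,0,0,0,0,0],[0,0,0,0,0,0]]' 4 30
python3 -m creep '[[0,0,-1,0,0,0],[0,0,-25,0,0,0],[0,0,-65,0,0,0],[0,0,-110,0,0,0],[0,0,-110,0,0,0]]'
python3 -c "
from h import *
rows([521,-230.4,111])"
```

```text
clock: 42.2
eef_pos: [502.7, -40.8, 33.7]
eef_rot: [-3.141, -0.005, 2.911]
wrist_force: [-0.0, 1.0, 0.6]
finger_gap: 33.9
finger_force: 0.0
clock: 42.7
eef_pos: [505.4, -41.4, 38.0]
eef_rot: [3.141, 0.002, 2.911]
wrist_force: [-0.8, -1.2, 8.3]
finger_gap: 11.6
finger_force: 30.0
clock: 43.2
eef_pos: [506.9, -41.5, 152.3]
eef_rot: [3.141, 0.009, 2.911]
wrist_force: [0.7, 0.2, -2.3]
finger_gap: 11.9
finger_force: 30.0
d [ -56.6 -180.7   41.7] rv [0. 0. 0.] at [506.9 -41.5 152.3] 43.2
```

```bash
python3 -m creep '[[-22,-20,0,0,0,0],[-34,-55,0,0,0,0],[-42,-95,0,0,0,0],[-52,-140,0,0,0,0],[-60,-178,0,0,0,0]]'
python3 -m creep '[[0,0,0,0,0,0],[0,0,0,0,0,0],[0,0,0,0,0,0]]'
python3 - <<'E'
from h import *
rows([525,-230,113])
s=manip.read_state();print(s['finger_force'],s['finger_gap'],s['eef_rot'])
p,d=manip.camera("side");cv2.imwrite('pics/s5.png',cv2.resize(p[200:420,240:460,::-1],None,fx=2.6,fy=2.6))
E
```

```text
clock: 43.7
eef_pos: [521.7, -230.2, 145.8]
eef_rot: [3.141, -0.001, 2.91]
wrist_force: [0.5, 0.1, -1.7]
finger_gap: 11.9
finger_force: 30.0
clock: 44.0
eef_pos: [522.2, -227.3, 146.2]
eef_rot: [3.141, -0.001, 2.911]
wrist_force: [-0.4, 1.2, -0.9]
finger_gap: 12.2
finger_force: 30.0
d [-3.4 -2.  33.2] rv [0. 0. 0.] at [ 522.2 -227.3  146.2] 44.0
29.997113943099976 12.186317402683427 [ 3.14125473e+00 -7.71099369e-04  2.91128089e+00]
```

View pics/s5.png

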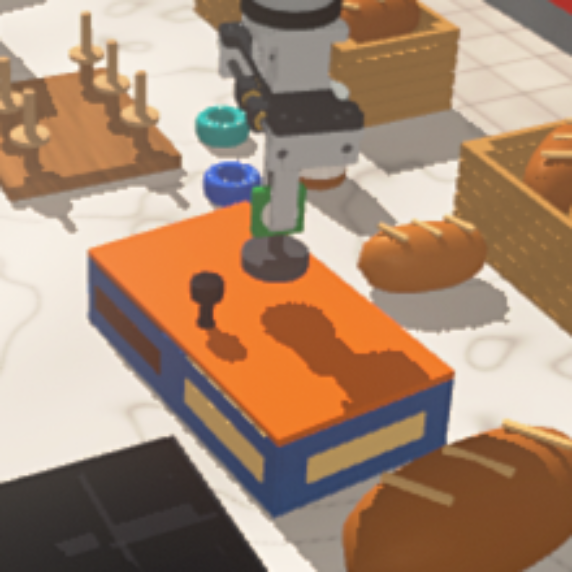

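The side view shows the marker held level, foot at (275,260), above the shut lid and beside the knob (207,290). I lower it gently.

```bash
python3 -m creep '[[0,-2,8,0,0,0],[0,-2,18,0,0,0],[0,-2,26,0,0,0],[0,-2,31,0,0,0],[0,-2,31,0,0,0]]'
python3 -m creep '[[0,0,0,0,0,0],[0,0,1,0,0,0],[0,0,1,0,0,0]]'
python3 -m creep '[[0,0,1,0,0,0],[0,0,1,0,0,0]]'
```

```text
clock: 44.55
eef_pos: [521.5, -229.9, 114.6]
eef_rot: [3.141, -0.002, 2.911]
wrist_force: [-0.5, 0.8, -1.2]
finger_gap: 12.0
finger_force: 30.0
clock: 44.85
eef_pos: [521.9, -230.2, 114.8]
eef_rot: [-3.142, 0.0, 2.911]
wrist_force: [-0.2, -0.1, -2.2]
finger_gap: 11.6
finger_force: 30.0
clock: 45.05
eef_pos: [521.8, -230.2, 113.6]
eef_rot: [-3.142, 0.0, 2.911]
wrist_force: [-0.2, 0.2, -0.7]
finger_gap: 11.9
finger_force: 30.0
```

```bash
python3 -m creep '[[0,0,1,0,0,0],[0,0,1,0,0,0]]'
python3 -m creep '[[0,0,1,0,0,0],[0,0,1,0,0,0]]'
python3 -m creep '[[0,0,0,0,0,0],[0,0,0,0,0,0]]'
```

```text
clock: 45.25
eef_pos: [521.9, -230.2, 112.6]
eef_rot: [-3.142, 0.0, 2.911]
wrist_force: [0.4, -0.2, -1.6]
finger_gap: 11.6
finger_force: 30.0
clock: 45.45
eef_pos: [521.9, -230.2, 112.5]
eef_rot: [-3.141, 0.001, 2.911]
wrist_force: [-4.4, 1.9, 7.9]
finger_gap: 12.0
finger_force: 30.0
clock: 45.65
eef_pos: [521.9, -230.3, 112.5]
eef_rot: [-3.141, 0.001, 2.911]
wrist_force: [-4.0, 0.7, 7.6]
finger_gap: 12.1
finger_force: 30.0
```

Contact. I release, rise and check.

```bash
python3 -m creep '[[0,0,0,0,0,0],[0,0,0,0,0,0],[0,0,0,0,0,0]]' 34
python3 -m creep '[[0,0,-15,0,0,0],[0,0,-45,0,0,0],[0,0,-90,0,0,0],[0,0,-110,0,0,0],[0,0,-110,0,0,0]]'
python3 -m creep '[[0,40,0,0,0,0],[0,80,0,0,0,0],[0,120,0,0,0,0],[0,160,0,0,0,0],[0,200,0,0,0,0]]'
python3 -m creep '[[40,0,0,0,0,0],[80,0,0,0,0,0],[100,0,0,0,0,0],[100,0,0,0,0,0],[100,0,0,0,0,0]]'
python3 see.py
python3 - <<'E'
from h import *
a=cv2.imread('pics/see%d.png'%int(manip.read_state()['clock']))
p,d=manip.camera("side");b=cv2.resize(p[200:420,240:460,::-1],(380,380));a=cv2.resize(a,(400,int(a.shape[0]*400/a.shape[1])))
c=np.zeros((380,780,3),np.uint8);c[:a.shape[0],:400]=a;c[:,400:]=b;cv2.imwrite('pics/fin.png',c)
E
```

```text
clock: 45.95
eef_pos: [521.9, -230.2, 111.6]
eef_rot: [3.142, -0.0, 2.911]
wrist_force: [-0.6, 0.0, 0.9]
finger_gap: 31.8
finger_force: 0.0
clock: 46.45
eef_pos: [522.8, -230.6, 224.8]
eef_rot: [-3.14, 0.005, 2.911]
wrist_force: [0.5, 0.4, -0.6]
finger_gap: 33.8
finger_force: 0.0
clock: 46.95
eef_pos: [567.4, -33.9, 220.2]
eef_rot: [-3.141, -0.002, 2.911]
wrist_force: [1.2, -0.1, -0.1]
finger_gap: 34.2
finger_force: 0.0
clock: 47.45
eef_pos: [470.5, -12.7, 221.2]
eef_rot: [-3.142, -0.0, 2.911]
wrist_force: [-0.7, 0.1, -0.4]
finger_gap: 34.0
finger_force: 0.0
lid [ 6.32969475e-04 -5.11681607e-04  7.39581799e+01] 74.39891800664633 ((508.6506652832031, -232.5745849609375), (156.17323303222656, 283.99505615234375), 6.057894706726074)
marker [422.94736842 240.63157895] [417 231  11  20 114] [[ 519.69979241 -228.98573272  147.96096695]] [123.54352265 146.12418803 150.00756368] ((519.3164672851562, -235.52847290039062), (23.316974639892578, 42.45195388793945), 76.99149322509766) [[ 496.01096 -242.1099 ]
 [ 537.3735  -251.66565]
 [ 542.62195 -228.94705]
 [ 501.25946 -219.3913 ]]
47.5
```

View pics/fin.png

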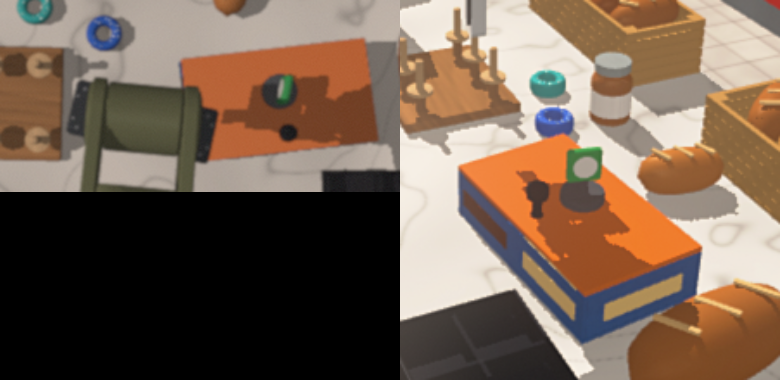

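The marker stands upright at (583,180) on the shut lid, all posts are empty, and the bystanders look unmoved. The robot is touching nothing, so I hand in.

```bash
python3 -c "
from cell import manip
print(manip.sign_off())"
```

```text
the job is handed in; nothing more can be done
None
```

The order is packed and handed in at about 47 s: two dark and three pale bagels are in their own compartments, the lid is shut and the marker stands upright on it; the hand-in gave no verdict.

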